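# Fit a splined sample carousel to its drive and bring it to the home mark

## Task

Pick up the blue sample carousel by its black grip bar, turn it until the slots underneath line up with the four teeth of the splined stub on the grey drive unit, and lower it gently (no dropping) until it sits fully home. Then turn the seated carousel, which now turns the drive's turntable with it, until the orange line on the turntable meets the orange line on the housing, and let go. Leave the beaker, the bottles and the small black-capped jar standing where they are.

Things in the scene. Friction and masses are not known exactly. Their poses are not given: they have to be found in the camera images.
- carousel: loose blue sample carousel, about 0.35 kg: a disc 110 mm across, 34 mm thick, flat on the bench. Origin: centre of its underside, z up. Bore in the underside, 30 mm deep: round hole 25 mm across with four slots 11 mm wide reaching 19.5 mm from the axis along its own +x, -x, +y, -y; white ticks on the upper rim mark them. The eight dark dots on top are sample pockets, for looks only
- grip_bar (a point): middle of the carousel's black grip bar, on its axis, 52 mm above its underside, axes as the carousel's. The bar is 56 mm long along x, 14 mm thick along y, its top 70 mm above the underside; grip it across its thickness from above. It stands free down to the disc's upper face (34 mm, 37 mm near the middle). It runs along one pair of slots
- spline_seat (a point): seat of the splined stub, on the turning axis, 62 mm above the bench, z up; turns with the turntable. The carousel's underside lies here when fully home. The turntable is a round aluminium plate 136 mm across, its face 2 mm below the seat; its orange line lies near the rim on this frame's -x
- stub_top (a point): top of the steel stub, 26 mm above the seat; axes turn with it. Core 22 mm across; four teeth 8 mm wide, 24 mm high above the seat, upper edges rounded, reaching 18 mm from the axis along +x, -x, +y, -y. The slots fit them in any of four quarter turns, with 1.5 mm play on each side (about 0.1 rad)
- turntable (a joint): turntable angle about the vertical, rad, growing anticlockwise seen from above; 0 when its orange line meets the housing's. Starts between 0.5 and 1.2, so it must be turned clockwise by that much; it can turn to 2.5 either way. Stiff (0.15 N m): it stays where it is left
- drive_unit: fixed round grey drive unit, 176 mm in diameter, deck 50 mm above the bench, with a small black control panel on its front (its own -x side, about towards the robot), above which the fixed orange line lies on the deck. Origin: centre of its underside on the bench, z up
- beaker: empty clear glass beaker, 70 mm wide, 82 mm high; loose bystander, to be left alone. Origin: centre of its underside, z up
- wash_bottle: grey plastic wash bottle with red cap, 53 mm wide, 145 mm high; loose bystander, to be left alone. Origin: centre of its underside, z up
- amber_bottle: brown bottle with black cap, 50 mm wide, 140 mm high; loose bystander, to be left alone. Origin: centre of its underside, z up
- vial: small white jar with black cap, 36 mm wide, 78 mm high; loose bystander, to be left alone. Origin: centre of its underside, z up

How it is judged:
On the way, in this order (a step that is already met when the one before it is completed fails the run):
1. the carousel is fully home on the splined stub (z of carousel in the frame of spline_seat below 0.003 m and horizontal distance between carousel and spline_seat below 0.004 m and angle between carousel's own z axis and vertical below 0.05 rad), for 0.2 s.
2. the carousel, still home, has been turned with the turntable until the orange lines meet (all of step 1 and value of joint turntable between -0.09 and 0.09 rad), for 0.2 s.
At the end, for the whole second after the job is handed in: The carousel sits fully home on the stub (underside within 3 mm of the seat's height, within 4 mm of the axis, tilted under 0.05 rad), the turntable is within 0.09 rad of its home mark, and everything is at rest (all of step 2 and linear speed of carousel below 0.02 m/s and angular speed of carousel below 0.1 rad/s); the robot touches nothing.
It fails at once if the carousel is dropped or rammed onto the drive unit (over 60 N) (contact force between carousel and drive_unit above 60 N).
It fails at once if the beaker is pushed more than 25 mm or tipped (distance of beaker from where it was at the start of the episode above 0.025 m or angle between beaker's own z axis and vertical above 0.35 rad).
It fails at once if the wash bottle is pushed more than 25 mm or tipped (distance of wash_bottle from where it was at the start of the episode above 0.025 m or angle between wash_bottle's own z axis and vertical above 0.35 rad).
It fails at once if the amber bottle is pushed more than 25 mm or tipped (distance of amber_bottle from where it was at the start of the episode above 0.025 m or angle between amber_bottle's own z axis and vertical above 0.35 rad).
It fails at once if the small jar is pushed more than 25 mm or tipped (distance of vial from where it was at the start of the episode above 0.025 m or angle between vial's own z axis and vertical above 0.35 rad).
It also fails if it takes over 45 s, if anything falls off the work surface, if the arm or the gripper's body presses on something with over 40 N, if the wrist force passes 120 N, or if a joint passes its speed limit or range.

## Robot

A 7-joint arm with a two-finger parallel gripper is mounted at the origin on the work surface; the furniture and walls round the work are solid. World frame = base frame: x ahead of the robot, y to its left, z up, the work surface at z = 0. Lengths are in m, angles in rad, forces in N, time in s.
With the tool pointing down it reaches from about 0.425 to 1.025 m from the base axis. Payload 3.6 kg.
Tool frame: the origin (TCP) lies on the centre line of the jaws, within the pads' length; the fingertips stand 25 mm ahead of it and the grasp point (between the pads) lies 6 mm ahead of it; z points along the fingers, y is the direction in which the jaws open and shut (so a half turn about z gives the same grasp; the last joint's range is limited). The gripper opens to 85 mm and grips with 20 to 120 N. Pads are 22 mm wide; open, the fingers measure 114 mm over their backs; the gripper's body (76 mm by 85 mm) begins 54 mm behind the grasp point. The pads swing forward as they close: fully open they stand 13 mm farther back than shut.
Start: joints at [-1.224, 0.591, 0.048, 1.609, -0.033, 0.943, -0.034], TCP at [0.309, 0.656, 0.256] pointing down, gripper open.
Joint ranges: [-2.69, 2.69], [-0.47, 2.24], [-1.27, 1.36], [0.19, 2.51], [-1.53, 4.68], [0.08, 2.07], [-3.09, 3.09]. Speed limits (rad/s): [2.57, 2.57, 3.14, 3.14, 3.14, 3.14, 3.14].

## Interface

Orientations are given as a rotation vector (axis times angle).
In Python, from bench import bot, cams, ticket gives the robot as it stands. The module is installed in compiled form; this text tells all that it offers.
- The arm moves only by the tool carry_out, never from a script. Its argument "commands" is a list of rows, each a list of 3 entries, a list of its own where there are three numbers: the shift along the tool's x, y, z as a fraction of full scale, then the turn, a rotation vector about the tool's x, y, z as a fraction of full scale, then the finger opening in mm, from 0 to 85.4. A call has exactly 8 rows; each row shifts and turns the pose as measured when the row begins, along the tool's axes as they then stand; what a row does not reach is not made up. Full scale, the value 1, is 0.3 m for a shift and pi rad for a turn. A row lasts 1/10 s, in which the tool goes at most 50 mm and 8.59 degrees, less where a joint would pass 70% of its speed; a pose out of reach is approached as far as the arm can. A call with a number of a shift or a turn outside -1 to 1 is refused whole. A call with a gripper value outside its range is refused whole. The fingers move at their own pace and stop on an object; "force" is the grip in N (left out, the last holds). Time passes only in rows, so rows that do not move let the fingers close, or fill a call up. It gives the time, the measured TCP pose, the force and the opening at its end, in the units of the state.
- bot.get_obs(): the state, without advancing time (a new reading comes with each control period).
- cams.read_camera(name): name is "scene" or "top" or "wrist"; returns a dict with "img" (420x560x3 uint8, red, green, blue), "camera_matrix" (3x3 intrinsics, pixels), "T" (4x4, takes a point from camera to world coordinates). Camera axes: x right, y down, z forward; pixel columns grow to the right and rows downward; lengths in m; the calibration is good to about 2 mm. A picture is of the moment at which its call begins. There is no depth.
- ticket.finish_job(): hands the job in, once; it reports no verdict.
Trained networks look in the newest picture that a camera, given by its name, has taken for a name from the list of things; names that differ only in an ending like _2 or _b are one class to them, and where a whole thing is asked for, a point or a joint stands for the part that bears it (a point fixed in the world has none). Each returns a list of dicts, best first, with "score" (0 to 1); they miss things now and then, are a little off and sometimes report something else, mostly with a low value. They report only what shows in the picture. A call takes as long as a camera call.
- cams.trace(camera, thing): "pixels" (420x560 bool, what is visible of it) and "pixel" ([column, row] in pixels, amid what is visible of it).
- cams.spot_point(camera, thing): "pixel" ([column, row] in pixels: a listed point, or the origin of a listed thing).
The state is a dict: "t": time; "q": joint angles; "qd": joint speeds; "joint_efforts": joint torques, N m; "ee_pos": TCP position; "tcp_rot": TCP orientation; "ft_force": force on the tool from outside, world axes, zero at the start; "moment": the same for the moment, N m; "opening": finger opening in m.
Only numpy, scipy, OpenCV 4.12 (cv2) and the standard library are available. Lean on these libraries where they do the work, as an engineer would, in place of code of your own. Each camera call takes 0.05 s, during which the arm holds its last target.

## Working session

There is one attempt and no reset: what is moved stays moved. The work goes in short steps, Python scripts to look and compute and a tool call to move; the robot and the scene stay as the last step left them, time stands still between calls to the robot, and variables do not carry over. Pictures are saved under pics/ and viewed, and the job is handed in when it is done.

Besides the shell and the picture viewer there is one more tool, called after ">>>" as name(argument=value, ...), one argument or row to a line, values as JSON. carry_out: Moves the arm, as the interface text tells. Shift numbers are shares of 0.3 m and turn numbers shares of pi rad, none past 1 either way. Its arguments: {"type":"object","properties":{"commands":{"type":"array"},"force":{"type":"number"}},"required":["commands"]}

```bash
mkdir -p pics; cat > h.py <<'E'
from bench import bot,cams,ticket
import numpy as np,cv2
from scipy.spatial.transform import Rotation as R
def ray(c,px,z):
    K=c["camera_matrix"];T=c["T"]
    d=T[:3,:3]@np.linalg.solve(K,[px[0],px[1],1.]);o=T[:3,3]
    return o+d*(z-o[2])/d[2]
def save(c,n): cv2.imwrite(f"pics/{n}.png",c["img"][:,:,::-1])
def proj(c,p):
    T=c["T"];q=c["camera_matrix"]@(T[:3,:3].T@(np.array(p)-T[:3,3]));return q[:2]/q[2]
E
python3 - <<'E'
from h import *
np.set_printoptions(precision=3,suppress=True)
o=bot.get_obs();print(o)
for n in ["top","scene"]:
    c=cams.read_camera(n);save(c,n+"0");print(n,c["T"])
    for th,z in [("carousel",0),("grip_bar",.052),("spline_seat",.062),("stub_top",.088),("drive_unit",0),("beaker",0),("wash_bottle",0),("amber_bottle",0),("vial",0)]:
        for r in cams.spot_point(n,th)[:2]: print(th,round(r["score"],2),np.array(r["pixel"]),ray(c,r["pixel"],z))
E
```

```text
{'t': 0.0, 'q': array([-1.225,  0.592,  0.048,  1.61 , -0.033,  0.943, -0.034]), 'qd': array([-0.001, -0.   ,  0.001,  0.   ,  0.001, -0.   ,  0.001]), 'joint_efforts': array([  0.   , -54.869,   1.547, -19.812,   0.009,   0.009,   0.   ]), 'ee_pos': array([0.308, 0.655, 0.255]), 'tcp_rot': array([-0.685, -3.066,  0.003]), 'ft_force': array([-0.653,  0.34 ,  0.123]), 'moment': array([-0.011,  0.015,  0.033]), 'opening': 0.08538547180908129}
top [[ 0.012 -0.996  0.083  0.483]
 [-1.    -0.012 -0.004  0.082]
 [ 0.005 -0.083 -0.997  0.985]
 [ 0.     0.     0.     1.   ]]
carousel 0.69 [180.9 259.9] [0.44  0.281 0.   ]
grip_bar 0.67 [178.  260.5] [0.441 0.276 0.052]
spline_seat 0.9 [311.1 224.5] [0.518 0.006 0.062]
stub_top 0.72 [311.  222.6] [0.52  0.008 0.088]
drive_unit 0.57 [308.2 226. ] [0.517 0.007 0.   ]
beaker 0.72 [216.1 178.3] [0.618 0.209 0.   ]
wash_bottle 0.59 [257.3 152.1] [0.678 0.12  0.   ]
amber_bottle 0.94 [306.6 142.8] [0.7   0.011 0.   ]
amber_bottle 0.19 [177.5 261.9] [0.436 0.288 0.   ]
vial 0.88 [391.8 263.3] [ 0.438 -0.174  0.   ]
vial 0.52 [308.2 226.7] [0.515 0.007 0.   ]
scene [[ 0.491 -0.41   0.769 -0.417]
 [-0.871 -0.218  0.44  -0.474]
 [-0.013 -0.886 -0.464  0.677]
 [ 0.     0.     0.     1.   ]]
carousel 0.57 [189.6 242.4] [0.449 0.294 0.   ]
grip_bar 0.65 [195.9 228.5] [0.446 0.265 0.052]
grip_bar 0.24 [297.5 239.4] [0.522 0.004 0.052]
spline_seat 0.97 [296.2 237.6] [0.514 0.003 0.062]
stub_top 0.8 [293.5 227.5] [0.515 0.012 0.088]
drive_unit 0.74 [192.8 227.5] [0.519 0.338 0.   ]
drive_unit 0.6 [296.7 261. ] [ 0.505 -0.003  0.   ]
beaker 0.73 [246.4 221.2] [0.623 0.223 0.   ]
beaker 0.61 [189.6 228.7] [0.509 0.342 0.   ]
wash_bottle 0.86 [283.7 220.9] [0.675 0.128 0.   ]
vial 0.73 [350.7 295.6] [ 0.436 -0.176  0.   ]
vial 0.72 [297.3 238.2] [0.606 0.047 0.   ]
```

```bash
python3 - <<'E'
import cv2
a=cv2.imread('pics/top0.png')
cv2.imwrite('pics/top0c.png',cv2.resize(a[185:305,130:410],None,fx=2.85,fy=2.85,interpolation=cv2.INTER_CUBIC))
cv2.imwrite('pics/top0d.png',cv2.resize(a[220:300,140:220],None,fx=7,fy=7,interpolation=cv2.INTER_CUBIC))
cv2.imwrite('pics/top0e.png',cv2.resize(a[180:270,260:360],None,fx=6,fy=6,interpolation=cv2.INTER_CUBIC))
E
```

```text
(no output)
```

View pics/top0.png

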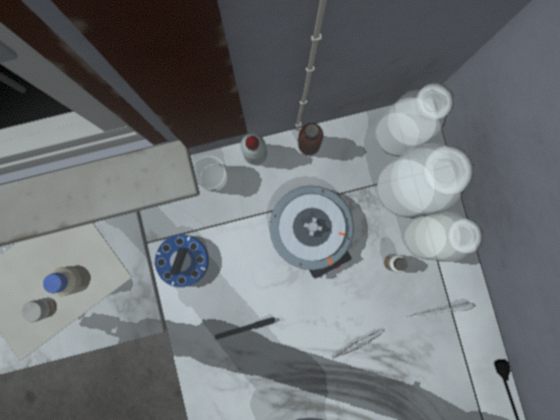

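View pics/scene0.png

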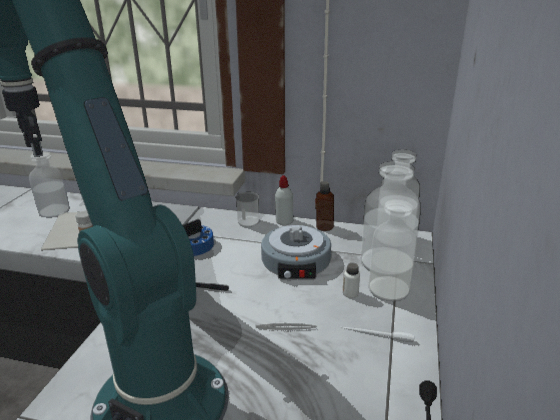

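```bash
sleep 1
```

```text
(no output)
```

View pics/top0d.png

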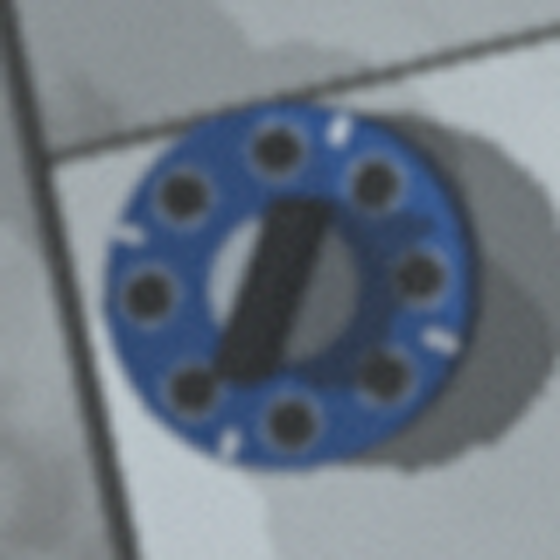

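View pics/top0e.png

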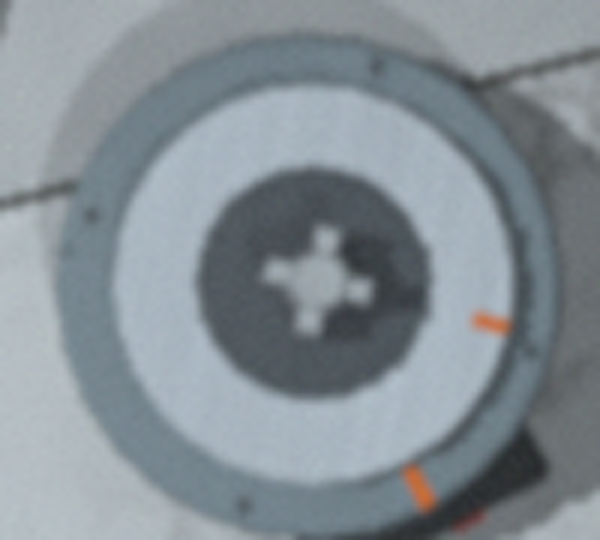

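The top view shows the carousel at about (181,260) and the drive at about (311,226). The bar points up and slightly right. The turntable's orange line is near (342,234) and the housing's near (330,261). Next I'll compute the geometry.

```bash
python3 - <<'E'
from h import *
np.set_printoptions(precision=4,suppress=True)
c=cams.read_camera("top")
def P(p,s,off,z): return ray(c,np.array(p,float)/s+np.array(off)-0.43,z)
t=[P(p,7,(140,220),.034) for p in [(340,128),(440,340),(230,443),(128,235)]]
C=np.mean(t,0);print("car ticks centre",C,[np.linalg.norm(x-C) for x in t])
print([np.degrees(np.arctan2(*(x-C)[1::-1])) for x in t])
b=[P(p,7,(140,220),.07) for p in [(302,202),(245,380)]];d=b[0]-b[1];print("bar",np.mean(b,0),np.linalg.norm(d),np.degrees(np.arctan2(d[1],d[0])))
t=[P(p,6,(260,180),.086) for p in [(327,238),(362,290),(307,324),(272,270)]]
C=np.mean(t,0);print("stub",C,[np.linalg.norm(x-C) for x in t],[np.degrees(np.arctan2(*(x-C)[1::-1])) for x in t])
E=[P(p,6,(260,180),.060) for p in [(113,285),(517,285),(316,83),(316,487)]];print("table",(E[0]+E[1])/2,(E[2]+E[3])/2, E[0]-E[1],E[2]-E[3])
T=(E[0]+E[1])/2; T[:2]=[ (E[2]+E[3])[0]/2, (E[0]+E[1])[1]/2]
for p,z in [((490,322),.06),((422,488),.05)]:
  q=P(p,6,(260,180),z)-T;print("line",q,np.degrees(np.arctan2(q[1],q[0])))
m=R.from_rotvec(bot.get_obs()["tcp_rot"]).as_matrix();print(m)
w=cams.read_camera("wrist");print(np.linalg.inv(np.vstack([np.c_[m,bot.get_obs()["ee_pos"]],[0,0,0,1]]))@w["T"],w["camera_matrix"])
E
```

```text
car ticks centre [0.4404 0.2754 0.034 ] [np.float64(0.04945930438062447), np.float64(0.049054279192431154), np.float64(0.048603940291838156), np.float64(0.04919519340636159)]
[np.float64(-17.85616876780936), np.float64(-108.21732246067916), np.float64(162.30751753493072), np.float64(72.78016867027486)]
bar [0.4407 0.2711 0.07  ] 0.05284743724862661 -16.2454654381138
stub [0.5131 0.005  0.086 ] [np.float64(0.014450324198981571), np.float64(0.01518150588576758), np.float64(0.014752516920324726), np.float64(0.015254658040846388)] [np.float64(-12.938227547326521), np.float64(-101.26224284642967), np.float64(167.3685372989601), np.float64(77.59526250470748)]
table [0.5124 0.0034 0.06  ] [0.5128 0.0031 0.06  ] [-0.0017  0.1374  0.    ] [0.1372 0.0007 0.    ]
line [-0.0123 -0.0595  0.    ] -101.64090875805577
line [-0.0689 -0.0378 -0.01  ] -151.29206613223363
[[-0.9049  0.4257  0.    ]
 [ 0.4257  0.9049 -0.    ]
 [-0.     -0.     -1.    ]]
[[ 0.001  -0.9625 -0.2712  0.0689]
 [ 1.      0.0006  0.0016  0.0006]
 [-0.0014 -0.2712  0.9625 -0.1177]
 [ 0.      0.      0.      1.    ]] [[333.4681   0.     276.8825]
 [  0.     333.4681 209.7649]
 [  0.       0.       1.    ]]
```

>>> carry_out(
  commands=[
    [[-0.117,-0.12,0],[0,0,0],85],
    [[-0.117,-0.12,0],[0,0,0],85],
    [[-0.117,-0.12,0],[0,0,0],85],
    [[-0.117,-0.12,0],[0,0,0],85],
    [[-0.117,-0.12,0],[0,0,0],85],
    [[-0.117,-0.12,0],[0,0,0],85],
    [[-0.117,-0.12,0.02],[0,0,0],85],
    [[-0.117,-0.12,0.02],[0,0,0],85],
  ],
)

```text
t: 1.9
ee_pos: [0.439, 0.2854, 0.2432]
tcp_rot: [0.659, 3.071, 0.021]
ft_force: [0.1, -0.1, -0.4]
opening: 0.0851
```

```bash
cat >> h.py <<'E'
np.set_printoptions(precision=4,suppress=True)
def need(target,ang,deg_sym=180):
    o=bot.get_obs();m=R.from_rotvec(o["tcp_rot"]).as_matrix()
    d=m.T@(np.array(target)-o["ee_pos"])
    a=np.degrees(np.arctan2(m[1,0],m[0,0]));da=(ang-a+90)%180-90
    tilt=np.degrees(np.arccos(-m[2,2]))
    print("t",round(o["t"],2),"pos",o["ee_pos"],"xang",round(a,2),"tilt",round(tilt,2),"open",round(o["opening"],4),"F",o["ft_force"],"q7",o["q"][6])
    print("shift m",d,"frac",d/.3,"turn z deg",-da,"frac",-da/180, "tiltfix frac", (m.T@np.cross(m[:,2],[0,0,-1]))/np.pi)
E
python3 - <<'E'
from h import *
need([.4405,.2735,.2],162.3)
w=cams.read_camera("wrist");save(w,"w1")
for th,z in [("carousel",0),("grip_bar",.052)]:
    for r in cams.spot_point("wrist",th)[:2]: print(th,round(r["score"],2),np.array(r["pixel"]),ray(w,r["pixel"],z))
E
```

```text
t 1.9 pos [0.439  0.2854 0.2432] xang 155.79 tilt 0.76 open 0.0851 F [ 0.1438 -0.1213 -0.4046] q7 0.5376411981819833
shift m [-0.0063 -0.0108  0.0431] frac [-0.0211 -0.0359  0.1436] turn z deg -6.512583403258503 frac -0.036181018906991685 tiltfix frac [ 0.0042 -0.0008 -0.    ]
carousel 0.76 [266.9 184.9] [0.4397 0.2777 0.    ]
grip_bar 0.59 [263.4 196. ] [0.4389 0.2753 0.052 ]
```

View pics/w1.png

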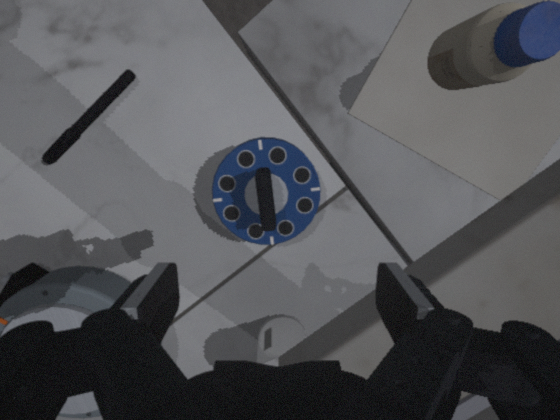

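The wrist view shows the carousel centred at about (266,192), with ticks at (261,145), (315,189), (272,240) and (217,200).

```bash
python3 - <<'E'
from h import *
w=cams.read_camera("wrist")
t=[ray(w,p,.034) for p in [(261,145),(315,189),(272,240),(217,200)]]
C=np.mean(t,0);print(C,[np.linalg.norm(x-C) for x in t],[np.degrees(np.arctan2(*(x-C)[1::-1])) for x in t])
b=[ray(w,p,.07) for p in [(264,170),(268,228)]];d=b[0]-b[1];print(np.mean(b,0),np.linalg.norm(d),np.degrees(np.arctan2(d[1],d[0])))
E
```

```text
[0.4427 0.2729 0.034 ] [np.float64(0.04910780127565901), np.float64(0.049099818437853736), np.float64(0.04904932954172561), np.float64(0.049971910003897474)] [np.float64(160.81140050933934), np.float64(71.72520794976835), np.float64(-18.170969455913276), np.float64(-108.21481934878364)]
[0.4397 0.2748 0.07  ] 0.05363678907965529 158.6744417730143
```

>>> carry_out(
  commands=[
    [[0,0,0],[0.004,0,-0.034],85],
    [[-0.025,-0.02,0.1],[0,0,0],85],
    [[0,0,0.1],[0,0,0],85],
    [[0,0,0.1],[0,0,0],85],
    [[0,0,0.05],[0,0,0],85],
    [[0,0,0],[0,0,0],85],
    [[0,0,0],[0,0,0],85],
    [[0,0,0],[0,0,0],85],
  ],
)

```text
t: 2.9
ee_pos: [0.4438, 0.2976, 0.1387]
tcp_rot: [0.457, 3.105, 0.027]
ft_force: [0.5, 0.3, 0.2]
opening: 0.0849
```

```bash
python3 - <<'E'
from h import *
need([.441,.274,.068],161.9)
w=cams.read_camera("wrist");save(w,"w2")
for th,z in [("carousel",0),("grip_bar",.052)]:
    for r in cams.spot_point("wrist",th)[:2]: print(th,round(r["score"],2),np.array(r["pixel"]),ray(w,r["pixel"],z))
E
```

```text
t 2.9 pos [0.4438 0.2976 0.1387] xang 163.25 tilt 0.99 open 0.0849 F [0.542  0.2842 0.211 ] q7 0.646301667577799
shift m [-0.0041 -0.0246  0.0703] frac [-0.0136 -0.0821  0.2343] turn z deg 1.3495308958864598 frac 0.007497393866035888 tiltfix frac [0.0055 0.0001 0.    ]
carousel 0.83 [246.3 210.1] [0.4413 0.2764 0.    ]
grip_bar 0.8 [237.4 231.1] [0.4401 0.2746 0.052 ]
```

View pics/w2.png

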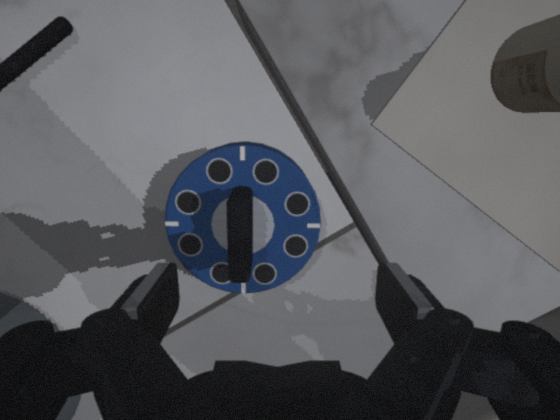

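Ticks are now at (242,153), (313,226), (243,288) and (172,224). The tool sits about 24 mm to the right of the bar in y.

```bash
python3 - <<'E'
from h import *
w=cams.read_camera("wrist")
t=[ray(w,p,.034) for p in [(242,153),(313,226),(243,288),(172,224)]]
C=np.mean(t,0);print(C,[np.linalg.norm(x-C) for x in t],[np.degrees(np.arctan2(*(x-C)[1::-1])) for x in t])
b=[ray(w,p,.07) for p in [(241,188),(239,282)]];d=b[0]-b[1];print(np.mean(b,0),np.linalg.norm(d),np.degrees(np.arctan2(d[1],d[0])))
E
```

```text
[0.4428 0.2752 0.034 ] [np.float64(0.04986832789376338), np.float64(0.0494721141607248), np.float64(0.04942156978923957), np.float64(0.04924511368628356)] [np.float64(162.16918539202106), np.float64(71.76257334202246), np.float64(-18.092648017105248), np.float64(-107.71890226890956)]
[0.4391 0.2778 0.07  ] 0.05935874687138937 160.37435061309986
```

>>> carry_out(
  commands=[
    [[-0.014,-0.08,0],[0,0,0],85],
    [[0,0,0],[0.005,0,0.006],85],
    [[0,0,0],[0,0,0],85],
    [[0,0,0],[0,0,0],85],
    [[0,0,0],[0,0,0],85],
    [[0,0,0],[0,0,0],85],
    [[0,0,0],[0,0,0],85],
    [[0,0,0],[0,0,0],85],
  ],
)

```text
t: 3.9
ee_pos: [0.443, 0.2739, 0.141]
tcp_rot: [0.489, 3.098, 0.009]
ft_force: [0.2, 0.1, 0.1]
opening: 0.085
```

```bash
python3 - <<'E'
from h import *
need([.441,.274,.068],161.9)
E
```

```text
t 3.9 pos [0.443  0.2739 0.141 ] xang 162.07 tilt 0.43 open 0.085 F [0.2157 0.0536 0.1493] q7 0.6520906149571865
shift m [ 0.0022 -0.001   0.073 ] frac [ 0.0075 -0.0033  0.2433] turn z deg 0.17162540238049928 frac 0.0009534744576694405 tiltfix frac [ 0.002   0.0013 -0.    ]
```

>>> carry_out(
  commands=[
    [[0,0,0.06],[0.002,0.001,0],85],
    [[0,0,0.06],[0,0,0],85],
    [[0,0,0.05],[0,0,0],85],
    [[0,0,0.03],[0,0,0],85],
    [[0,0,0.02],[0,0,0],85],
    [[0,0,0],[0,0,0],85],
    [[0,0,0],[0,0,0],85],
    [[0,0,0],[0,0,0],85],
  ],
)

```text
t: 4.7
ee_pos: [0.4448, 0.2758, 0.074]
tcp_rot: [0.488, 3.1, 0.005]
ft_force: [-0.7, -0.3, 0.1]
opening: 0.0852
```

```bash
python3 - <<'E'
from h import *
need([.4415,.2745,.068],161.9)
w=cams.read_camera("wrist");save(w,"w3")
E
```

```text
t 4.7 pos [0.4448 0.2758 0.074 ] xang 162.11 tilt 0.28 open 0.0852 F [-0.6949 -0.343   0.079 ] q7 0.6542956876326779
shift m [ 0.0028 -0.0022  0.0059] frac [ 0.0093 -0.0075  0.0198] turn z deg 0.21370118239357794 frac 0.001187228791075433 tiltfix frac [ 0.0012  0.001  -0.    ]
```

View pics/w3.png

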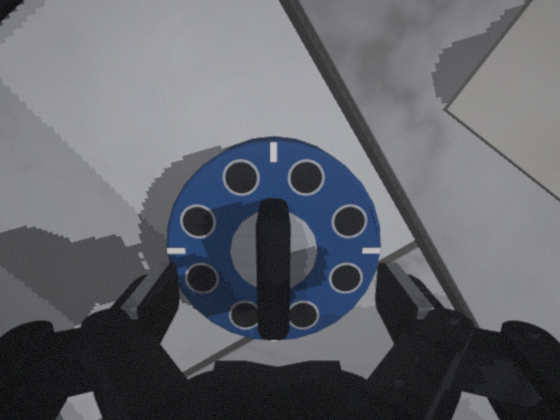

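The bar is centred between the jaws at column 273 and aligned with them. I'll fine-tune and grip.

>>> carry_out(
  commands=[
    [[0.008,-0.002,0.02],[0.001,0.001,0.001],85],
    [[0,0,0],[0,0,0],85],
    [[0,0,0],[0,0,0],40],
    [[0,0,0],[0,0,0],5],
    [[0,0,0],[0,0,0],0],
    [[0,0,0],[0,0,0],0],
    [[0,0,0],[0,0,0],0],
    [[0,0,0],[0,0,0],0],
  ],
  force=70,
)

```text
t: 5.55
ee_pos: [0.4427, 0.2762, 0.0689]
tcp_rot: [0.494, 3.101, 0.003]
ft_force: [0.7, 1.0, -2.3]
opening: 0.0126
```

```bash
python3 - <<'E'
from h import *
need([.4415,.2745,.2],161.9)
w=cams.read_camera("wrist");save(w,"w4")
E
```

```text
t 5.55 pos [0.4427 0.2762 0.0689] xang 161.91 tilt 0.13 open 0.0126 F [ 0.7465  0.9661 -2.2943] q7 0.6505781678775068
shift m [ 0.0005 -0.0018 -0.1311] frac [ 0.0017 -0.006  -0.4369] turn z deg 0.009806506176914809 frac 5.448058987174894e-05 tiltfix frac [ 0.0006  0.0004 -0.    ]
```

View pics/w4.png

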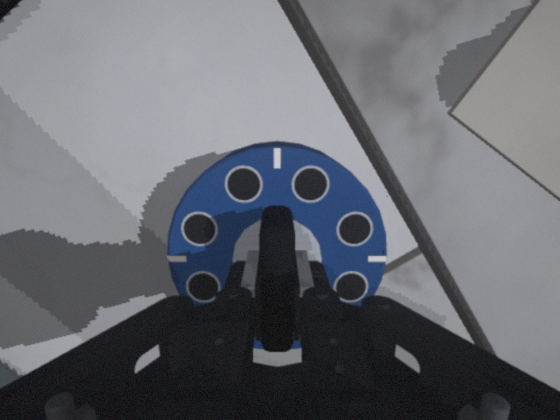

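Gripped; all fingers sit on the bar and the ticks show at (278,158), (176,259) and (377,259). Next I'll lift it.

>>> carry_out(
  commands=[
    [[0,0,-0.03],[0,0,0],0],
    [[0,0,-0.06],[0,0,0],0],
    [[0,0,-0.06],[0,0,0],0],
    [[0,0,-0.06],[0,0,0],0],
    [[0,0,-0.06],[0,0,0],0],
    [[0,0,-0.06],[0,0,0],0],
    [[0,0,-0.03],[0,0,0],0],
    [[0,0,0],[0,0,0],0],
  ],
)

```text
t: 6.4
ee_pos: [0.4386, 0.2733, 0.1805]
tcp_rot: [-0.493, -3.097, 0.008]
ft_force: [0.3, -0.2, -3.2]
opening: 0.0129
```

```bash
python3 - <<'E'
from h import *
need([.513,.004,.185],167.9)
w=cams.read_camera("wrist");save(w,"w5")
for th in ["carousel","grip_bar"]:
    for r in cams.spot_point("wrist",th)[:2]: print(th,round(r["score"],2),np.array(r["pixel"]))
E
```

```text
t 6.4 pos [0.4386 0.2733 0.1805] xang 161.92 tilt 0.44 open 0.0129 F [ 0.2889 -0.1897 -3.2276] q7 0.6441478844912208
shift m [-0.1542 -0.233  -0.0039] frac [-0.5141 -0.7767 -0.0128] turn z deg -5.975647572426141 frac -0.033198042069034116 tiltfix frac [-0.0019 -0.0015 -0.    ]
carousel 0.78 [277.4 233.5]
grip_bar 0.69 [273.5 274.4]
```

View pics/w5.png

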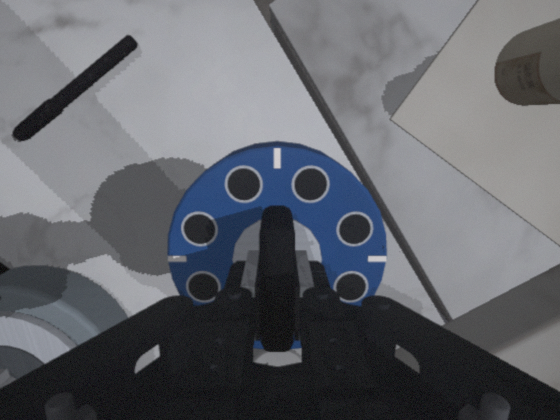

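The carousel is held level and hasn't slipped. Now I'll work out its offset in the tool frame.

```bash
python3 - <<'E'
from h import *
w=cams.read_camera("wrist");o=bot.get_obs();m=R.from_rotvec(o["tcp_rot"]).as_matrix()
for u in [.109,.1115,.114]:
  t=[m.T@(ray(w,p,u+.034)-o["ee_pos"]) for p in [(176,259),(377,259),(278,158)]]
  print(u,(t[0]+t[1])/2,np.linalg.norm(t[1]-t[0])/2,t[2])
E
```

```text
0.109 [-0.0001  0.0006  0.0355] 0.050149831313750205 [0.05   0.0014 0.0359]
0.1115 [0.001  0.0006 0.033 ] 0.049335407867268574 [0.0503 0.0014 0.0334]
0.114 [0.0021 0.0006 0.0305] 0.04852098442078692 [0.0506 0.0014 0.0309]
```

>>> carry_out(
  commands=[
    [[-0.04,-0.033,0],[0,0,0],0],
    [[-0.07,-0.058,-0.01],[0,0,0],0],
    [[-0.07,-0.058,-0.01],[0,0,0],0],
    [[-0.07,-0.058,0],[0,0,0],0],
    [[-0.07,-0.058,0],[0,0,0],0],
    [[-0.06,-0.05,0],[0,0,0],0],
    [[-0.03,-0.028,0],[0,0,0],0],
    [[0,0,0],[0,0,0],0],
  ],
)

```text
t: 7.4
ee_pos: [0.5216, 0.1326, 0.1762]
tcp_rot: [-0.482, -3.082, 0.025]
ft_force: [-0.8, 0.6, -4.4]
opening: 0.013
```

```bash
python3 - <<'E'
from h import *
need([.513,.004,.185],167.9)
w=cams.read_camera("wrist");save(w,"w6")
for th,z in [("stub_top",.088),("spline_seat",.062)]:
    for r in cams.spot_point("wrist",th)[:2]: print(th,round(r["score"],2),np.array(r["pixel"]),ray(w,r["pixel"],z))
E
```

```text
t 7.4 pos [0.5216 0.1326 0.1762] xang 162.23 tilt 1.54 open 0.013 F [-0.772   0.5841 -4.3675] q7 0.9505206537423887
shift m [-0.0308 -0.1252 -0.0071] frac [-0.1028 -0.4174 -0.0235] turn z deg -5.667835263164591 frac -0.03148797368424772 tiltfix frac [-0.006  -0.0061 -0.    ]
stub_top 0.61 [ 97.8 271.7] [0.5147 0.0058 0.088 ]
spline_seat 0.6 [110.7 255.1] [0.5121 0.0024 0.062 ]
```

View pics/w6.png

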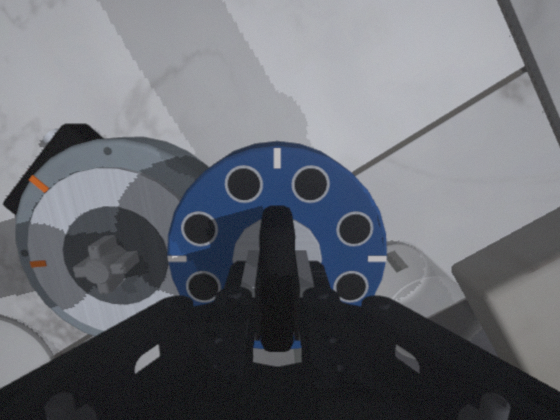

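The wrist view now shows the stub clearly at about (98,270), with orange lines at (39,184) on the housing and (38,264) on the turntable. I'll zoom in.

```bash
python3 - <<'E'
import cv2
a=cv2.imread('pics/w6.png')
cv2.imwrite('pics/w6s.png',cv2.resize(a[220:310,60:160],None,fx=6,fy=6,interpolation=cv2.INTER_CUBIC))
cv2.imwrite('pics/w6l.png',cv2.resize(a[130:340,10:190],None,fx=2.8,fy=2.8,interpolation=cv2.INTER_CUBIC))
E
```

```text
(no output)
```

View pics/w6s.png

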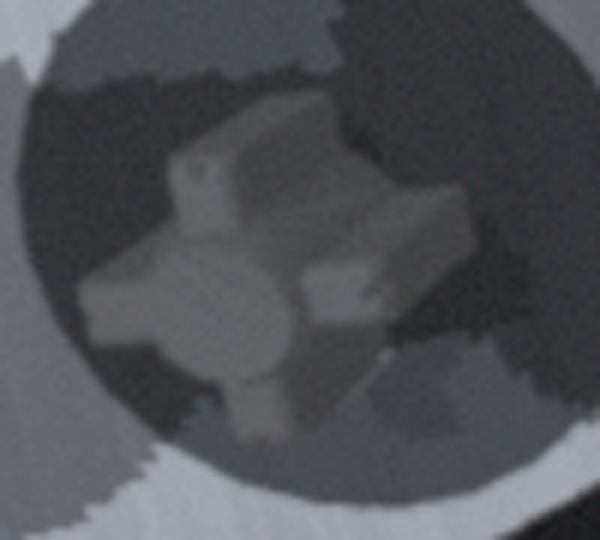

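View pics/w6l.png

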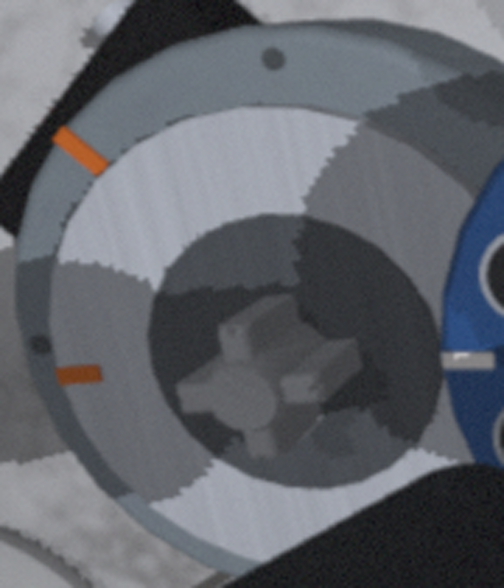

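```bash
python3 - <<'E'
from h import *
w=cams.read_camera("wrist");o=bot.get_obs();m=R.from_rotvec(o["tcp_rot"]).as_matrix()
S=lambda p:np.array(p)/6.+np.array([60,220])-.4
L=lambda p:np.array(p)/2.8+np.array([10,130])-.3
print("core",ray(w,S((222,312)),.088))
t=[ray(w,S(p),.085) for p in [(86,317),(380,293),(203,158),(262,437)]]
C=np.mean(t,0);print("teeth",C,[np.linalg.norm(x-C) for x in t],[np.degrees(np.arctan2(*(x-C)[1::-1])) for x in t])
T=np.array([.513,.004,0])
h=[ray(w,L(p),.05) for p in [(60,132),(102,168)]];k=[ray(w,L(p),.06) for p in [(58,377),(102,373)]]
for v in (h,k):
  d=v[0]-v[1];print(np.degrees(np.arctan2(d[1],d[0])),[np.degrees(np.arctan2(*(x-T)[1::-1])) for x in v],[np.linalg.norm((x-T)[:2]) for x in v])
# ellipse of turntable
pts=[(52,270),(62,250),(100,165),(180,118),(270,106),(160,500),(62,420)]
q=np.array([ray(w,L(p),.06)[:2] for p in pts])
A=np.c_[2*q,np.ones(len(q))];s=np.linalg.lstsq(A,(q**2).sum(1),rcond=None)[0];print("fit",s[:2],np.sqrt(s[2]+s[:2]@s[:2]))
# inner dark disc (same z~.06?)
pts=[(150,340),(180,260),(280,213),(330,228),(200,450),(310,488),(440,370)]
q=np.array([ray(w,L(p),.06)[:2] for p in pts]);A=np.c_[2*q,np.ones(len(q))];s=np.linalg.lstsq(A,(q**2).sum(1),rcond=None)[0];print("fit2",s[:2],np.sqrt(s[2]+s[:2]@s[:2]))
need([.513,.004,.185],167.9)
E
```

```text
core [0.5135 0.0084 0.088 ]
teeth [0.5136 0.008  0.085 ] [np.float64(0.01747904279734484), np.float64(0.017282092553899064), np.float64(0.01772898765688295), np.float64(0.017126610712292968)] [np.float64(-101.05095588182496), np.float64(76.9834237687268), np.float64(165.79746125951306), np.float64(-13.619700020225864)]
-152.78548734334845 [np.float64(-153.40428399475158), np.float64(-153.52696250218315)] [np.float64(0.08312668337564703), np.float64(0.06937379965737389)]
-101.56878375388095 [np.float64(-101.3585479602665), np.float64(-101.30699116971748)] [np.float64(0.06376799916403578), np.float64(0.05120974881083484)]
fit [0.5108 0.0055] 0.06504550670085991
fit2 [0.5148 0.0067] 0.03989764599696034
t 7.6 pos [0.5202 0.1363 0.1766] xang 162.57 tilt 1.5 open 0.0126 F [-0.1958  0.9337 -2.4501] q7 0.9502436273508024
shift m [-0.0326 -0.1285 -0.0068] frac [-0.1086 -0.4284 -0.0228] turn z deg -5.328453696034273 frac -0.029602520533523743 tiltfix frac [-0.0054 -0.0064  0.    ]
```

>>> carry_out(
  commands=[
    [[0,0,-0.02],[-0.006,-0.006,-0.029],0],
    [[0,0,-0.02],[0,0,0],0],
    [[-0.03,-0.1,0],[0,0,0],0],
    [[-0.03,-0.12,0],[0,0,0],0],
    [[-0.02,-0.1,0],[0,0,0],0],
    [[0,-0.05,0],[0,0,0],0],
    [[0,0,0],[0,0,0],0],
    [[0,0,0],[0,0,0],0],
  ],
)

```text
t: 8.4
ee_pos: [0.5196, 0.0333, 0.19]
tcp_rot: [-0.311, -3.124, -0.016]
ft_force: [0.0, -0.1, -3.6]
opening: 0.0125
```

```bash
python3 - <<'E'
from h import *
need([.5148,.0042,.175],167.7)
E
```

```text
t 8.4 pos [0.5196 0.0333 0.19  ] xang 168.63 tilt 0.6 open 0.0125 F [ 0.0141 -0.0972 -3.6371] q7 1.2346495353895157
shift m [-0.0011 -0.0296  0.0147] frac [-0.0037 -0.0987  0.049 ] turn z deg 0.9299079847262703 frac 0.005166155470701502 tiltfix frac [ 0.0032 -0.001   0.    ]
```

>>> carry_out(
  commands=[
    [[-0.004,-0.05,0.01],[0.003,-0.001,0.005],0],
    [[0,-0.05,0.02],[0,0,0],0],
    [[0,0,0],[0,0,0],0],
    [[0,0,0],[0,0,0],0],
    [[0,0,0],[0,0,0],0],
    [[0,0,0],[0,0,0],0],
    [[0,0,0],[0,0,0],0],
    [[0,0,0],[0,0,0],0],
  ],
)

```text
t: 9.2
ee_pos: [0.5147, 0.0077, 0.1799]
tcp_rot: [-0.325, -3.125, -0.004]
ft_force: [-0.1, -0.1, -2.8]
opening: 0.0125
```

```bash
python3 - <<'E'
from h import *
need([.5148,.0042,.175],167.7)
c=cams.read_camera("top");save(c,"top2")
w=cams.read_camera("wrist");save(w,"w7")
c=cams.read_camera("scene");save(c,"scene2")
a=cv2.imread('pics/top2.png')
cv2.imwrite('pics/top2e.png',cv2.resize(a[180:270,260:360],None,fx=6,fy=6,interpolation=cv2.INTER_CUBIC))
a=cv2.imread('pics/scene2.png')
cv2.imwrite('pics/scene2e.png',cv2.resize(a[170:290,230:370],None,fx=5,fy=5,interpolation=cv2.INTER_CUBIC))
need([.5148,.0042,.175],167.7)
E
```

```text
t 9.2 pos [0.5147 0.0077 0.1799] xang 168.12 tilt 0.16 open 0.0125 F [-0.088  -0.0973 -2.761 ] q7 1.2649897067774771
shift m [-0.0009 -0.0034  0.0049] frac [-0.0029 -0.0115  0.0162] turn z deg 0.42119657273988764 frac 0.0023399809596660426 tiltfix frac [ 0.0009 -0.0001 -0.    ]
t 9.35 pos [0.5146 0.0076 0.1798] xang 168.11 tilt 0.15 open 0.0126 F [ 0.4291 -0.4966 -4.3681] q7 1.2650270762473006
shift m [-0.0009 -0.0033  0.0048] frac [-0.003  -0.0108  0.0161] turn z deg 0.40780439283005876 frac 0.002265579960166993 tiltfix frac [ 0.0008 -0.0002  0.    ]
```

View pics/top2e.png

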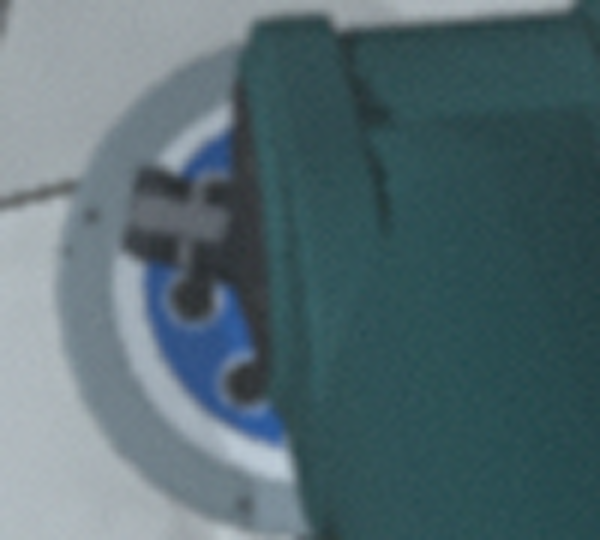

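View pics/scene2e.png

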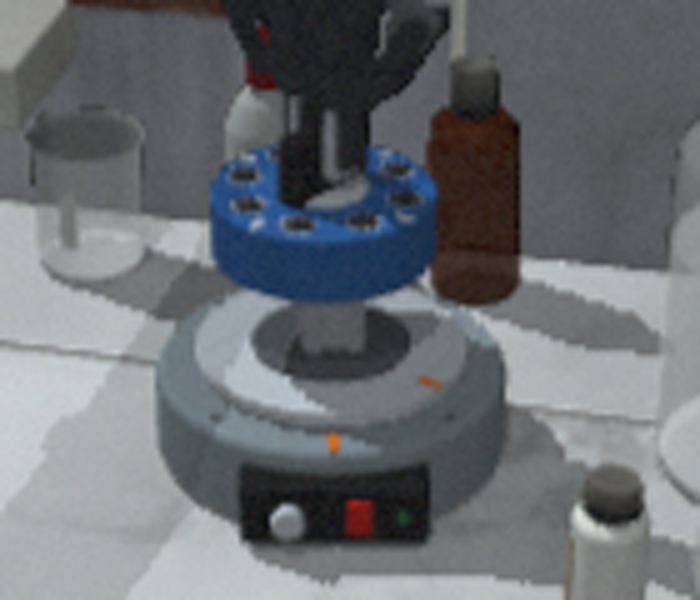

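View pics/w7.png

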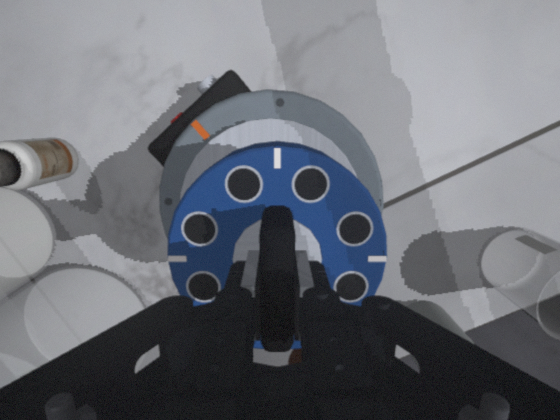

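The scene view confirms the carousel hovering over the stub with the bystanders untouched. The wrist view shows the drive's rim arc, from (160,195) over (275,90) to (383,195), so I can fit the axis relative to the carousel.

```bash
python3 - <<'E'
from h import *
import cv2
a=cv2.imread('pics/w7.png')
cv2.imwrite('pics/w7e.png',cv2.resize(a[75:225,140:400],None,fx=3,fy=3,interpolation=cv2.INTER_CUBIC))
need([.5148,.0042,.175],167.7)
E
```

```text
t 9.35 pos [0.5146 0.0076 0.1798] xang 168.11 tilt 0.15 open 0.0126 F [ 0.4291 -0.4966 -4.3681] q7 1.2650270762473006
shift m [-0.0009 -0.0033  0.0048] frac [-0.003  -0.0108  0.0161] turn z deg 0.40780439283005876 frac 0.002265579960166993 tiltfix frac [ 0.0008 -0.0002  0.    ]
```

View pics/w7e.png

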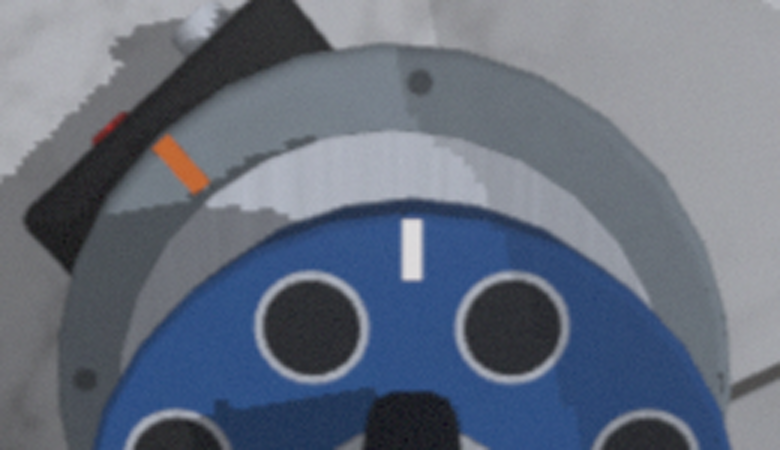

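```bash
python3 - <<'E'
from h import *
from scipy.optimize import least_squares
w=cams.read_camera("wrist");o=bot.get_obs();m=R.from_rotvec(o["tcp_rot"]).as_matrix();print(o["ee_pos"])
S=lambda p:np.array(p)/3.+np.array([140,75])-.33
tt=[(122,340),(140,290),(205,205),(270,157),(330,138),(400,131),(460,135),(530,160),(590,205),(630,258),(648,298)]
dk=[(60,370),(80,280),(200,108),(270,68),(340,50),(390,45),(480,52),(560,82),(640,142),(690,215),(725,310)]
u=o["ee_pos"][2]-.0689
cr=[(100,420),(140,350),(200,275),(270,228),(340,205),(412,198),(500,208),(600,265),(660,325),(715,410)]
for n,pts,z,r in [("tt",tt,.06,.068),("dk",dk,.05,.088),("dk-",dk,.048,.088),("car",cr,u+.034,.055)]:
  q=np.array([ray(w,S(p),z)[:2] for p in pts])
  f=least_squares(lambda c:np.linalg.norm(q-c[:2],axis=1)-r,[.51,0.]);print(n,f.x,np.abs(f.fun).max(), end=' ')
  f=least_squares(lambda c:np.linalg.norm(q-c[:2],axis=1)-c[2],[.51,0.,r]);print(f.x)
C=np.array([.5135,.004])
for p in [(163,142),(200,188)]:
  d=ray(w,S(p),.05)[:2]-C;print("housing",np.degrees(np.arctan2(d[1],d[0])),np.linalg.norm(d))
E
```

```text
[0.5145 0.0075 0.1798]
tt [0.5145 0.0046] 0.0007423231074626668 [0.5146 0.0046 0.0681]
dk [0.5162 0.0054] 0.002355133511261265 [0.5129 0.0058 0.0853]
dk- [0.5158 0.0053] 0.001858104397212082 [0.5135 0.0057 0.086 ]
car [0.5128 0.0085] 0.0017216529506407785 [0.5086 0.0093 0.0515]
housing -151.49671752614753 0.08410709689938144
housing -150.9256662805048 0.07057539643545846
```

>>> carry_out(
  commands=[
    [[-0.004,-0.011,0.02],[0.001,0,0.002],0],
    [[0,0,0.03],[0,0,0],0],
    [[0,0,0],[0,0,0],0],
    [[0,0,0],[0,0,0],0],
    [[0,0,0],[0,0,0],0],
    [[0,0,0],[0,0,0],0],
    [[0,0,0],[0,0,0],0],
    [[0,0,0],[0,0,0],0],
  ],
)

```text
t: 10.2
ee_pos: [0.5151, 0.0036, 0.1632]
tcp_rot: [-0.336, -3.122, 0.002]
ft_force: [0.2, 0.1, -3.6]
opening: 0.0128
```

```bash
python3 - <<'E'
from h import *
need([.5152,.004,.131],167.7)
E
```

```text
t 10.2 pos [0.5151 0.0036 0.1632] xang 167.7 tilt 0.09 open 0.0128 F [ 0.2125  0.1311 -3.6476] q7 1.262261681673995
shift m [-0.0001  0.0004  0.0322] frac [-0.0003  0.0014  0.1073] turn z deg 0.0014105527669698859 frac 7.83640426094381e-06 tiltfix frac [-0.0004 -0.0003  0.    ]
```

>>> carry_out(
  commands=[
    [[0,0.001,0.007],[0,0,0],0],
    [[0,0,0.007],[0,0,0],0],
    [[0,0,0.007],[0,0,0],0],
    [[0,0,0.007],[0,0,0],0],
    [[0,0,0.007],[0,0,0],0],
    [[0,0,0.007],[0,0,0],0],
    [[0,0,0.007],[0,0,0],0],
    [[0,0,0],[0,0,0],0],
  ],
)

```text
t: 11.0
ee_pos: [0.5153, 0.004, 0.1473]
tcp_rot: [-0.336, -3.123, 0.001]
ft_force: [-0.5, 0.7, -3.3]
opening: 0.013
```

```bash
python3 - <<'E'
from h import *
need([.5152,.004,.131],167.7)
E
```

```text
t 11.0 pos [0.5153 0.004  0.1473] xang 167.71 tilt 0.07 open 0.013 F [-0.4682  0.7037 -3.2897] q7 1.261265865331687
shift m [ 0.0001 -0.      0.0163] frac [ 0.0002 -0.0001  0.0544] turn z deg 0.009408058038047784 frac 5.226698910026547e-05 tiltfix frac [-0.0003 -0.0002  0.    ]
```

The underside is at about 78 mm, below the 86 mm tooth tops, with no contact force, so the slots are engaged. I'll keep lowering.

>>> carry_out(
  commands=[
    [[0,0,0.007],[0,0,0],0],
    [[0,0,0.007],[0,0,0],0],
    [[0,0,0.007],[0,0,0],0],
    [[0,0,0.007],[0,0,0],0],
    [[0,0,0.007],[0,0,0],0],
    [[0,0,0.006],[0,0,0],0],
    [[0,0,0.005],[0,0,0],0],
    [[0,0,0],[0,0,0],0],
  ],
)

```text
t: 11.8
ee_pos: [0.5155, 0.004, 0.1323]
tcp_rot: [-0.336, -3.123, 0.001]
ft_force: [0.1, 0.3, -3.1]
opening: 0.0125
```

```bash
python3 - <<'E'
from h import *
need([.5152,.004,.131],167.7)
E
```

```text
t 11.8 pos [0.5155 0.004  0.1323] xang 167.71 tilt 0.05 open 0.0125 F [ 0.0654  0.304  -3.1422] q7 1.2607673778988588
shift m [ 0.0003 -0.0001  0.0013] frac [ 0.0011 -0.0003  0.0042] turn z deg 0.006173390788319466 frac 3.42966154906637e-05 tiltfix frac [-0.0003 -0.0001  0.    ]
```

Now the last millimetre or so, in small steps.

>>> carry_out(
  commands=[
    [[0,0,0.003],[0,0,0],0],
    [[0,0,0.003],[0,0,0],0],
    [[0,0,0.003],[0,0,0],0],
    [[0,0,0.003],[0,0,0],0],
    [[0,0,0.003],[0,0,0],0],
    [[0,0,0],[0,0,0],0],
    [[0,0,0],[0,0,0],0],
    [[0,0,0],[0,0,0],0],
  ],
)

```text
t: 12.6
ee_pos: [0.5159, 0.004, 0.131]
tcp_rot: [0.337, 3.123, -0.001]
ft_force: [0.2, -1.3, -3.6]
opening: 0.0125
```

```bash
python3 - <<'E'
from h import *
need([.5152,.004,.131],167.7)
E
```

```text
t 12.6 pos [0.5159 0.004  0.131 ] xang 167.69 tilt 0.06 open 0.0125 F [ 0.2497 -1.2851 -3.6486] q7 1.2607348679004295
shift m [ 0.0007 -0.0002 -0.    ] frac [ 0.0023 -0.0005 -0.    ] turn z deg -0.006135923728692205 frac -3.408846515940114e-05 tiltfix frac [-0.0001  0.0003  0.    ]
```

>>> carry_out(
  commands=[
    [[0.002,0,0.006],[0,0,0],0],
    [[0,0,0.006],[0,0,0],0],
    [[0,0,0.004],[0,0,0],0],
    [[0,0,0],[0,0,0],0],
    [[0,0,0],[0,0,0],0],
    [[0,0,0],[0,0,0],0],
    [[0,0,0],[0,0,0],0],
    [[0,0,0],[0,0,0],0],
  ],
)

```text
t: 13.4
ee_pos: [0.5163, 0.004, 0.1308]
tcp_rot: [0.338, 3.122, -0.001]
ft_force: [-0.6, -0.2, -0.4]
opening: 0.0128
```

```bash
python3 - <<'E'
from h import *
need([.5152,.004,.131],167.7)
E
```

```text
t 13.4 pos [0.5163 0.004  0.1308] xang 167.66 tilt 0.1 open 0.0128 F [-0.6001 -0.1733 -0.3747] q7 1.2603049422440002
shift m [ 0.0011 -0.0002 -0.0002] frac [ 0.0035 -0.0006 -0.0005] turn z deg -0.043165203005912645 frac -0.00023980668336618136 tiltfix frac [-0.0001  0.0005  0.    ]
```

The wrist has unloaded (−3.6 to −0.4 N) at TCP z = 0.131, which is the predicted home height, so it is seated. Next I'll turn clockwise, which is tool +z.

>>> carry_out(
  commands=[
    [[0,0,0.001],[0,0,0.015],0],
    [[0,0,0.001],[0,0,0.028],0],
    [[0,0,0.001],[0,0,0.028],0],
    [[0,0,0.001],[0,0,0.028],0],
    [[0,0,0.001],[0,0,0.028],0],
    [[0,0,0.001],[0,0,0.028],0],
    [[0,0,0.001],[0,0,0.015],0],
    [[0,0,0],[0,0,0],0],
  ],
)

```text
t: 14.2
ee_pos: [0.5161, 0.003, 0.1308]
tcp_rot: [1.172, 2.913, -0.002]
ft_force: [-0.5, -0.0, -2.4]
opening: 0.0127
```

```bash
python3 - <<'E'
from h import *
need([.5152,.004,.131],113.7)
E
```

```text
t 14.2 pos [0.5161 0.003  0.1308] xang 136.19 tilt 0.12 open 0.0127 F [-0.5152 -0.0075 -2.4106] q7 0.8890752391593788
shift m [ 0.0013  0.0001 -0.0002] frac [ 0.0044  0.0002 -0.0005] turn z deg 22.48614541311052 frac 0.12492303007283623 tiltfix frac [-0.0003  0.0006  0.    ]
```

>>> carry_out(
  commands=[
    [[0,0,0.002],[0,0,0.015],0],
    [[0,0,0.001],[0,0,0.025],0],
    [[0,0,0.001],[0,0,0.025],0],
    [[0,0,0.001],[0,0,0.025],0],
    [[0,0,0.001],[0,0,0.015],0],
    [[0,0,0],[0,0,0],0],
    [[0,0,0],[0,0,0],0],
    [[0,0,0],[0,0,0],0],
  ],
)

```text
t: 15.0
ee_pos: [0.5158, 0.0025, 0.1308]
tcp_rot: [1.635, 2.682, -0.002]
ft_force: [-0.9, -0.1, 2.2]
opening: 0.0128
```

```bash
python3 - <<'E'
from h import *
need([.5152,.004,.131],113.7)
w=cams.read_camera("wrist");save(w,"w8")
c=cams.read_camera("scene");save(c,"scene3")
a=cv2.imread('pics/scene3.png')
cv2.imwrite('pics/scene3e.png',cv2.resize(a[170:290,230:370],None,fx=5,fy=5,interpolation=cv2.INTER_CUBIC))
E
```

```text
t 15.0 pos [0.5158 0.0025 0.1308] xang 117.28 tilt 0.09 open 0.0128 F [-0.8596 -0.1068  2.1715] q7 0.6675634985823744
shift m [ 0.0016  0.0001 -0.0002] frac [ 0.0053  0.0005 -0.0007] turn z deg 3.5770198095300714 frac 0.019872332275167062 tiltfix frac [-0.0002  0.0005 -0.    ]
```

View pics/scene3e.png

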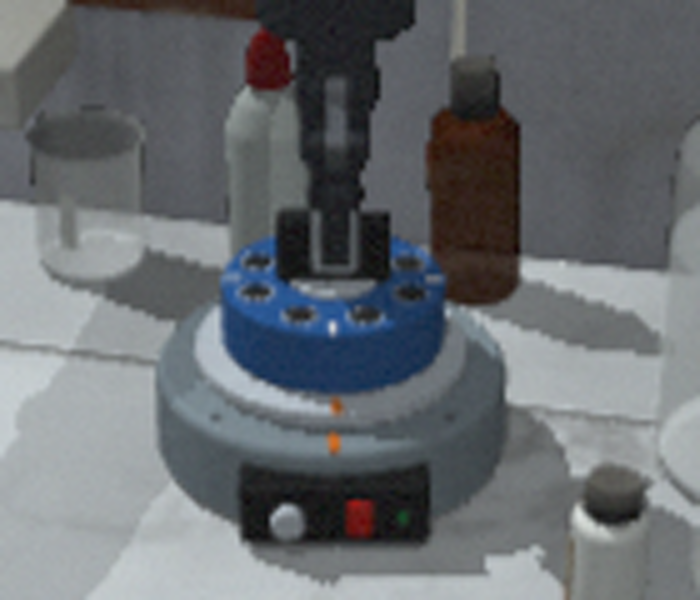

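View pics/w8.png

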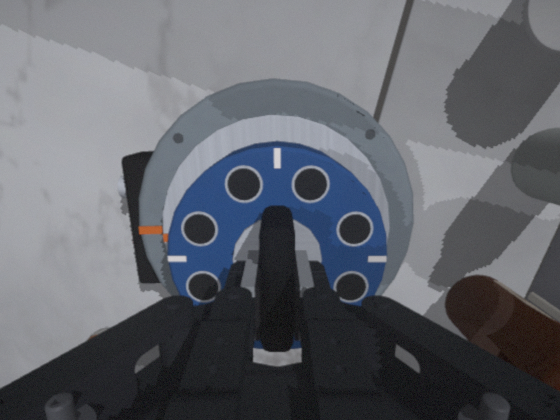

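The lines nearly meet. The scene view has them at columns 336 and 334 (zoomed); the wrist view has the housing's at (150,230) and the turntable's at (166,238). Next I'll measure the remaining angle.

```bash
python3 - <<'E'
from h import *
a=cv2.imread('pics/w8.png')
cv2.imwrite('pics/w8e.png',cv2.resize(a[205:265,125:195],None,fx=8,fy=8,interpolation=cv2.INTER_CUBIC))
C=np.array([.5143,.0045])
for n in ["wrist","scene"]:
  c=cams.read_camera(n);im=cv2.cvtColor(c["img"],cv2.COLOR_RGB2HSV)
  mk=((im[...,0]>5)&(im[...,0]<20)&(im[...,1]>150)&(im[...,2]>90)).astype(np.uint8)
  k,lab,st,ce=cv2.connectedComponentsWithStats(mk)
  for i in range(1,k):
    if st[i,4]<3: continue
    for z in (.05,.06):
      d=ray(c,ce[i],z)[:2]-C
      if np.linalg.norm(d)<.1: print(n,st[i],ce[i],z,np.degrees(np.arctan2(d[1],d[0])),np.linalg.norm(d))
E
```

```text
wrist [138 226  24   8 158] [149.7975 229.7278] 0.05 -151.0999846394634 0.07893554776289258
wrist [138 226  24   8 158] [149.7975 229.7278] 0.06 -153.6783846071231 0.07489146762886952
wrist [163 235   4   6  19] [164.8947 237.3684] 0.05 -146.7240346993015 0.07025721517626503
wrist [163 235   4   6  19] [164.8947 237.3684] 0.06 -149.61447888180538 0.0664024762356766
scene [296 257   2   3   6] [296.5 258. ] 0.05 -151.60075268668749 0.0757457036983746
scene [296 257   2   3   6] [296.5 258. ] 0.06 -151.81978596444276 0.09124538755759812
```

View pics/w8e.png

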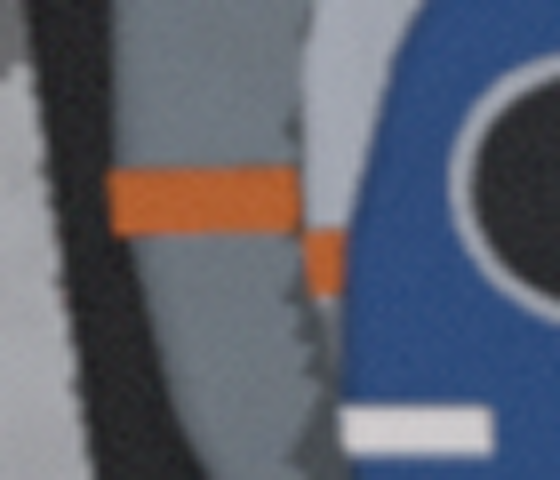

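By the wrist calibration about 1.5° remain, already inside the 5° tolerance. I'll turn 1.5° more, then measure, then release.

>>> carry_out(
  commands=[
    [[0,0,0.001],[0,0,0.009],0],
    [[0,0,0],[0,0,0],0],
    [[0,0,0],[0,0,0],0],
    [[0,0,0],[0,0,0],0],
    [[0,0,0],[0,0,0],0],
    [[0,0,0],[0,0,0],0],
    [[0,0,0],[0,0,0],0],
    [[0,0,0],[0,0,0],0],
  ],
)

```text
t: 16.0
ee_pos: [0.5158, 0.0025, 0.1308]
tcp_rot: [1.675, 2.657, -0.002]
ft_force: [-2.0, -0.7, 1.6]
opening: 0.0127
```

```bash
cat > meas.py <<'E'
from h import *
import sys
C=np.array([.5143,.0045])
need([.5152,.004,.131],113.7)
for n in sys.argv[1:]:
  c=cams.read_camera(n);save(c,n+"_%.1f"%bot.get_obs()["t"]);im=cv2.cvtColor(c["img"],cv2.COLOR_RGB2HSV)
  mk=((im[...,0]>5)&(im[...,0]<20)&(im[...,1]>130)&(im[...,2]>80)).astype(np.uint8)
  k,lab,st,ce=cv2.connectedComponentsWithStats(mk)
  for i in range(1,k):
    if st[i,4]<3: continue
    for z in (.05,.06):
      d=ray(c,ce[i],z)[:2]-C;r=np.linalg.norm(d)
      if (z==.05 and .073<r<.09) or (z==.06 and .05<r<.07): print(n,st[i,4],ce[i],z,np.degrees(np.arctan2(d[1],d[0])),r)
E
python3 meas.py wrist
```

```text
t 16.0 pos [0.5158 0.0025 0.1308] xang 115.56 tilt 0.08 open 0.0127 F [-2.0039 -0.7329  1.6362] q7 0.6476857329081999
shift m [ 0.0016  0.0001 -0.0002] frac [ 0.0053  0.0005 -0.0006] turn z deg 1.8648284295586848 frac 0.010360157941992694 tiltfix frac [-0.0002  0.0004  0.    ]
wrist 207 [152.3285 233.9227] 0.05 -150.7417971957335 0.07775651600635666
```

The orange lines now form one blob, so I'll release and rise straight up.

>>> carry_out(
  commands=[
    [[0,0,0],[0,0,0],20],
    [[0,0,0],[0,0,0],40],
    [[0,0,0],[0,0,0],60],
    [[0,0,0],[0,0,0],60],
    [[0,0,0],[0,0,0],60],
    [[0,0,-0.03],[0,0,0],60],
    [[0,0,-0.05],[0,0,0],60],
    [[0,0,-0.05],[0,0,0],60],
  ],
)

```text
t: 16.85
ee_pos: [0.5158, 0.0028, 0.1698]
tcp_rot: [-1.676, -2.657, 0.004]
ft_force: [0.2, 0.3, 0.2]
opening: 0.0603
```

>>> carry_out(
  commands=[
    [[0,0,-0.08],[0,0,0],60],
    [[0,0,-0.08],[0,0,0],60],
    [[0,0,-0.08],[0,0,0],60],
    [[0,0,-0.06],[0,0,0],60],
    [[0,0,-0.03],[0,0,0],60],
    [[0,0,0],[0,0,0],60],
    [[0,0,0],[0,0,0],60],
    [[0,0,0],[0,0,0],60],
  ],
)

```text
t: 17.65
ee_pos: [0.5155, 0.0025, 0.2769]
tcp_rot: [1.676, 2.654, 0.001]
ft_force: [0.6, -0.2, 0.4]
opening: 0.0598
```

```bash
python3 meas.py wrist scene; ls -t pics|head -2; python3 - <<'E'
import cv2,glob,os
f=sorted(glob.glob('pics/scene_*'),key=os.path.getmtime)[-1]
a=cv2.imread(f);cv2.imwrite('pics/scE.png',cv2.resize(a[170:290,230:370],None,fx=5,fy=5,interpolation=cv2.INTER_CUBIC))
f=sorted(glob.glob('pics/wrist_*'),key=os.path.getmtime)[-1]
cv2.imwrite('pics/wE.png',cv2.imread(f))
E
```

```text
t 17.65 pos [0.5155 0.0025 0.2769] xang 115.46 tilt 0.14 open 0.0598 F [ 0.5687 -0.2318  0.439 ] q7 0.5284258433273078
shift m [0.0017 0.0001 0.1459] frac [0.0058 0.0004 0.4862] turn z deg 1.7591687664641142 frac 0.009773159813689524 tiltfix frac [ 0.0005  0.0006 -0.    ]
wrist 60 [201.3833 186.0833] 0.05 -151.28633510493202 0.0781957721353284
wrist 26 [213.     187.3846] 0.06 -151.22140174687178 0.0641102989855618
scene 3 [296.3333 250.6667] 0.06 -151.74326448129304 0.059137771508625016
scene 6 [296.5 258. ] 0.05 -151.60075268668749 0.0757457036983746
scene_17.8.png
wrist_17.7.png
```

View pics/scE.png

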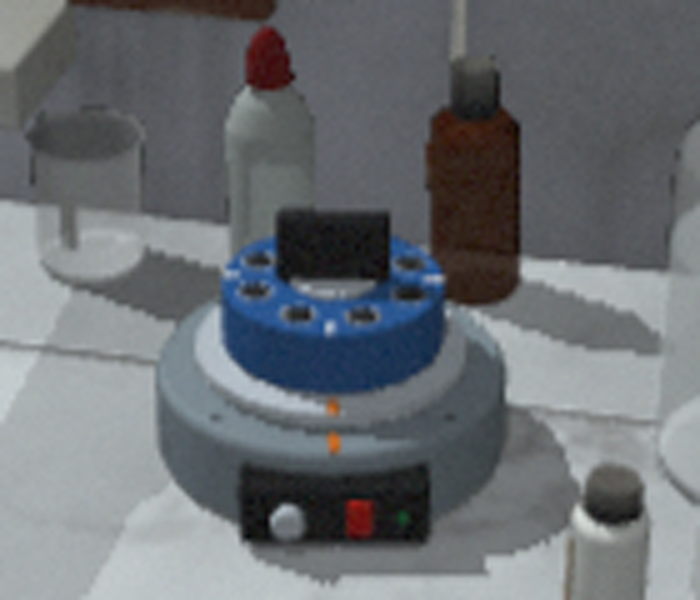

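View pics/wE.png

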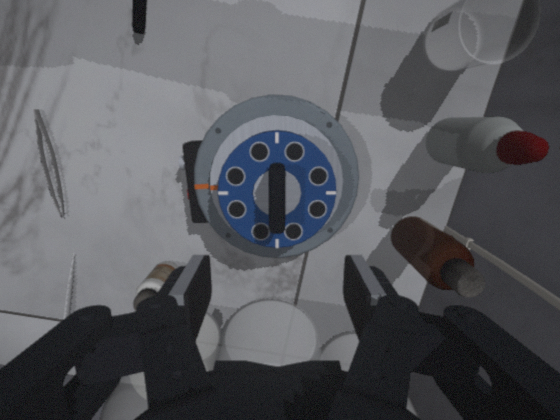

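The orange lines meet: wrist view (201,186) and (213,187), both near −151.2°. The carousel sits flat, the gripper is clear and the bystanders are standing. I'm handing the job in.

```bash
python3 -c "
from bench import ticket
print(ticket.finish_job())"
```

```text
the job is handed in; nothing more can be done
None
```

The carousel is seated on the splined stub, its turntable is turned to the home mark, the gripper has let go and is clear, and the job is handed in. It took about 18 s of the 45 s allowed.

**What I did**
- I gripped the carousel by its bar, carried it over the drive and turned it about 6° to match the teeth. I lowered it in small steps.
- It reached home at tool height 0.131 m, the height I had predicted. There the wrist force went from −3.6 to −0.4 N, showing the stub had taken the weight.
- I then turned it clockwise until the orange lines met, opened the fingers and rose straight up about 0.15 m.

**Last checks**
- **Orange lines:** they agreed to about 0.1° in both the wrist and scene views. The allowance is about 5°.
- **Seating:** the carousel looks flat and level on the stub. I did not re-measure its height or centring after letting go.
- **Bystanders:** all were still standing, and none looked moved in the pictures.
- **Forces:** wrist readings at the end of each move were only a few newtons, and never near the limits.
- **Disagreements:** the first few position estimates for the stub differed by up to 4 mm. One reading had been taken while the arm was still settling. I used the fit to the turntable's rim instead, and the carousel went down with no contact force.

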